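# Slide mailer out from under a stack

## Task

Set the brown bottle that stands in front of the bracket's slot aside, upright on the cart top (not in the tray), well to one side of the way out. Then draw the flat blue slide mailer out through the slot from under its stack, straight and slowly so that the bracket holds the stack back, never touching or lifting the stack: both cartons and the jar must settle down upright, still piled behind the bracket. Lay the mailer flat wholly inside the white tray, let go, and leave the other bottles and the timer alone.

Things in the scene. Friction and masses are not known exactly. Their poses are not given: they have to be found in the camera images.
- slot (a point): Middle of the slot of the fixed bracket, at cart-top height on its front face. x points into the bracket towards the stack (the mailer is drawn along -x), y left along the bar, z up. Opening 76 wide, 16 high under a slippery white bar 6 thick in x, z 16 to 43. Posts at y = +-43, x 0 to 16, 50 high; feet to y = +-61. Free cart top: x 0.34 to 0.66 m, y -0.41 to 0.41 m.
- mailer_mid (a point): Centre of the flat blue slide mailer, a rigid box 150 long (x), 62 wide (y), 9 thick (z), about 0.1 kg. Lies on the cart top under the stack, x nearly along the slot's x, its -x end 45 to 60 mm out through the slot. Pulled, it carries the stack along until the bar stops the stack (gap 1 to 9 mm); a few newtons. Out once its rear end is in front of the bracket.
- carton_low_mid (a point): Centre of the lower lancet carton, an off-white carton (coloured print hidden from most views) lying flat on the mailer: 72 mm along the slot's x, 47 mm across, 31 mm high, about 90 g. Its own x axis points up, its z axis towards the slot. It drops 9 mm onto the cart top when the mailer has gone, rocking back on the way; that is normal.
- carton_high_mid (a point): Centre of the upper lancet carton, also off-white, same size, lying flat on the lower one, about 60 g. Own x axis up.
- jar_mid (a point): Centre of the round blue gel jar with a white cap, 43 mm diameter, 60 mm high, about 60 g, standing on the upper carton (its top is 131 mm above the cart top at the start). z up.
- brown_bottle_mid (a point): Centre (61 mm above its underside) of the round brown bottle with a white cap, 49 mm diameter up to about 90 mm, then a narrower neck and cap, 122 mm high, closed, about 0.19 kg; it stands on the cart top 35 mm or more in front of the mailer's end, in its way. z up.
- tray: White instrument tray, fixed; origin at the centre of its underside. 278 mm long (its x), 218 mm wide (its y), rim 20 mm high. Flat inner floor about 230 x 175 mm, 2 to 5 mm above the cart top.
- blue_cap_bottle_mid (a point): Centre of a bystander: white bottle with blue cap, 49 mm diameter, 134 mm high, standing near the middle of the cart.
- red_cap_bottle_mid (a point): Centre of a bystander: cream bottle with red cap, 60 x 66 mm, 161 mm high, standing near the middle of the cart.
- timer_mid (a point): Centre of a bystander: white wind-up timer with a grey dial, 66 x 66 mm, 48 mm high, near the front edge of the cart in the middle.
There are look-alikes about, which are no part of the job. What is shaped like the part that bears brown_bottle_mid but red is not meant.

How it is judged:
By the outcome, as a careful person would: the job done as asked, in the order asked, and still so for the second after the job is handed in, with the robot touching nothing.
It also fails if it takes over 70 s, if anything falls off the work surface, if the arm or the gripper's body presses on something with over 40 N, if the wrist force passes 120 N, or if a joint passes its speed limit or range.

## Robot

A 7-joint arm with a two-finger parallel gripper is mounted at the origin on a cart in front of the work surface, level with it; the furniture and walls round the work are solid. World frame = base frame: x ahead of the robot, y to its left, z up, the work surface at z = 0. Lengths are in m, angles in rad, forces in N, time in s.
With the tool pointing down it reaches from about 0.425 to 0.825 m from the base axis. Payload 3.6 kg.
Tool frame: the origin (TCP) lies between the finger pads; the fingertips stand 8 mm ahead of it and the grasp point (between the pads) lies 11 mm behind it; z points along the fingers, y is the line along which they close (so a half turn about z gives the same grasp; the last joint's range is limited). The gripper opens to 93 mm and grips with 3 to 60 N. Pads are 15 mm wide; open, the fingers measure 128 mm over their backs; the gripper's body (75 mm by 188 mm) begins 65 mm behind the grasp point.
Start: joints at [1.131, 0.615, -0.013, 1.423, 0.008, 1.103, -0.04], TCP at [0.261, -0.595, 0.227] pointing down, gripper open.
Joint ranges: [-3.12, 3.12], [-0.3, 2.06], [-1.34, 1.32], [0.26, 2.42], [-1.36, 4.5], [0.01, 1.98], [-2.84, 2.84]. Speed limits (rad/s): [2.79, 2.79, 3.14, 3.14, 3.14, 3.14, 3.14].

## Interface

Orientations are given as a unit quaternion [x, y, z, w].
In Python, from bench import arm gives the robot as it stands.
- The arm moves only by the shell command python3 -m creep 'ROWS'. ROWS is JSON, a list of rows, each a list of 7 numbers: the shift along the tool's x, y, z normalised to -1 to 1, where 1 is 40 cm, then the turn, a rotation vector about the tool's x, y, z normalised to -1 to 1, where 1 is 1.5 rad, then the opening, from 0 (shut) to 1 (fully open). In form: [[dx, dy, dz, rx, ry, rz, claw], ...]. A call has 1 to 5 rows; each row is the pose to reach, as a shift and turn from the pose commanded when the call began, along the tool's axes at that moment; what a row does not reach only later rows make up. A row lasts 1/8 s, in which the tool goes at most 62.5 mm and 10.7 degrees, less where a joint would pass 70% of its speed; a pose out of reach is approached as far as the arm can. A call with a number of a shift or a turn outside -1 to 1 is refused whole. A call with a gripper value outside its range is refused whole. The fingers move at their own pace and stop on an object; the grip force is fixed at half the most. Time passes only in rows, so rows that repeat a pose let the fingers close. It gives the time, the measured TCP pose, the force, the opening and the grip force at its end, in the units of the state.
- arm.get_obs(): the state, without advancing time (a new reading comes with each control period).
- arm.read_camera(name): name is "scene" or "side" or "wrist"; returns the picture (420x560x3 uint8, red, green, blue); there is no depth.
- arm.camera_params(name): a dict with "vertical_fov" (degrees; the focal length in pixels is half the picture's height over the tangent of half this angle, whatever the lens; pixels are square), "cx", "cy" (the principal point, pixels), "R" (3x3) and "t" (3): a world point X has camera coordinates R X + t; the wrist camera has in their place "mount" (4x4, takes a point from camera to tool coordinates, whose origin is the TCP and whose axes are the flange's). Camera axes: x right, y down, z forward; pixel columns grow to the right and rows downward; lengths in m; the calibration is good to about 2 mm. A picture is of the moment at which its call begins: read the wrist's pose just before it. camera_params takes no time and is no camera call.
- arm.hand_in(): hands the job in; it is judged then, once.
Trained networks look in the newest picture that a camera, given by its name, has taken for a name from the list of things; names that differ only in an ending like _2 or _b are one class to them, and where a whole thing is asked for, a point or a joint stands for the part that bears it (a point fixed in the world has none). Each returns a list of dicts, best first, with "conf" (0 to 1); they miss things now and then, are a little off and sometimes report something else, mostly with a low value. They report only what shows in the picture. A call takes as long as a camera call. They do not tell look-alikes from the thing itself.
- arm.recognise(camera, query): "centre" ([row, column] as shares, 0 to 1, of the picture: columns of its width, rows of its height, amid what is visible of it).
- arm.outline_of(camera, query): "region" (420x560 bool, what is visible of it) and "centre" ([row, column] as shares, 0 to 1, of the picture: columns of its width, rows of its height, amid what is visible of it).
The state is a dict: "t": time; "joint_positions": joint angles; "dq": joint speeds; "tau": joint torques, N m; "tcp_pos": TCP position; "eef_rot": TCP orientation; "ft_force": force on the tool from outside, world axes, zero at the start; "wrist_torque": the same for the moment, N m; "gripper_width": opening from 0.0 (shut) to 1.0 (fully open); "grip_force": force on a finger pad.
Only numpy, scipy, OpenCV 4.12 (cv2) and the standard library are available. Lean on these libraries where they do the work, as an engineer would, in place of code of your own. Each camera call takes 0.05 s, during which the arm holds its last target. There are 200 camera calls.

## Working session

There is one attempt and no reset: what is moved stays moved. The work goes in short steps, Python scripts to look and compute and a shell command to move; the robot and the scene stay as the last step left them, time stands still between calls to the robot, and variables do not carry over. Pictures are saved under pics/ and viewed, at most 11 in all, crops included, and the job is handed in when it is done.

```bash
ls; mkdir -p pics; cat > h.py <<'E'
import numpy as np, cv2
from bench import arm
from scipy.spatial.transform import Rotation as Ro
def cam(n,obs=None):
    p=arm.camera_params(n); f=210/np.tan(np.radians(p["vertical_fov"])/2)
    if "R" in p: R=np.array(p["R"]);t=np.array(p["t"])
    else:
        M=np.array(p["mount"]);Rt=Ro.from_quat(obs["eef_rot"]).as_matrix()
        Rc=Rt@M[:3,:3];c=Rt@M[:3,3]+np.array(obs["tcp_pos"]);R=Rc.T;t=-R@c
    return f,p["cx"],p["cy"],R,t
def ray(c,px):
    f,cx,cy,R,t=c; o=-R.T@t; d=R.T@np.array([(px[0]-cx)/f,(px[1]-cy)/f,1.]); return o,d/np.linalg.norm(d)
def atz(c,px,z):
    o,d=ray(c,px); return o+d*(z-o[2])/d[2]
def proj(c,X):
    f,cx,cy,R,t=c; q=R@np.array(X)+t; return np.array([cx+f*q[0]/q[2],cy+f*q[1]/q[2]])
def tri(c1,p1,c2,p2):
    o1,d1=ray(c1,p1);o2,d2=ray(c2,p2)
    s=np.linalg.lstsq(np.c_[d1,-d2],o2-o1,rcond=None)[0]
    a=o1+d1*s[0];b=o2+d2*s[1]; return (a+b)/2,np.linalg.norm(a-b)
E
python3 - <<'E'
from h import *
np.set_printoptions(precision=3,suppress=True)
o=arm.get_obs();print({k:o[k] for k in("t","tcp_pos","eef_rot","gripper_width")})
names=["slot","mailer_mid","brown_bottle_mid","tray","jar_mid","carton_low_mid","carton_high_mid","blue_cap_bottle_mid","red_cap_bottle_mid","timer_mid"]
for n in("scene","side"):
    cv2.imwrite(f"pics/{n}0.png",arm.read_camera(n)[:,:,::-1]); c=cam(n); print(n,"at",-c[3].T@c[4])
    for q in names:
        print(q,[(round(r["conf"],2),np.round(np.array(r["centre"])[::-1]*[560,420])) for r in arm.recognise(n,q)[:4]])
E
```

```text
pics
{'t': 0.0, 'tcp_pos': array([ 0.261, -0.594,  0.225]), 'eef_rot': array([ 0.979,  0.205, -0.   , -0.001]), 'gripper_width': 0.9989784286408987}
scene at [-0.082  0.341  0.959]
slot [(0.64, array([149., 273.]))]
mailer_mid [(0.71, array([159., 283.])), (0.52, array([141., 268.]))]
brown_bottle_mid [(0.94, array([205., 235.])), (0.67, array([194., 301.]))]
tray [(0.88, array([359., 191.])), (0.61, array([138., 242.]))]
jar_mid [(0.75, array([136., 242.])), (0.54, array([252., 207.]))]
carton_low_mid [(0.47, array([137., 261.]))]
carton_high_mid [(0.75, array([149., 255.]))]
blue_cap_bottle_mid [(0.94, array([253., 207.]))]
red_cap_bottle_mid [(0.67, array([195., 302.])), (0.55, array([240., 171.]))]
timer_mid [(0.58, array([296., 279.]))]
side at [0.213 0.649 0.611]
slot [(0.68, array([185., 347.]))]
mailer_mid [(0.83, array([205., 348.]))]
brown_bottle_mid [(0.9, array([226., 269.])), (0.86, array([268., 333.])), (0.34, array([227., 204.]))]
tray [(0.85, array([328., 191.]))]
jar_mid [(0.71, array([159., 301.]))]
carton_low_mid [(0.93, array([163., 340.]))]
carton_high_mid [(0.71, array([169., 320.]))]
blue_cap_bottle_mid [(0.79, array([251., 227.])), (0.33, array([270., 331.]))]
red_cap_bottle_mid [(0.9, array([229., 201.]))]
timer_mid [(0.9, array([340., 270.])), (0.43, array([168., 320.]))]
```

View pics/scene0.png

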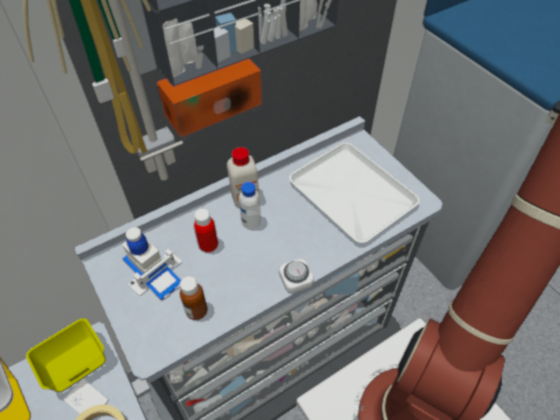

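View pics/side0.png

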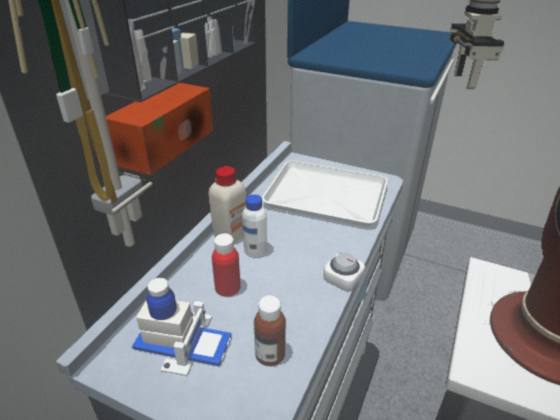

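Scene picture: the brown bottle is at (194,300), and the mailer's end with its white label at (163,283). The bracket is around (157,268), the stack at (140,250), and the tray at (358,191). In the side picture the brown bottle is at (269,332), the mailer end at (210,345) and the tray at (328,191).
Candidates for the brown bottle: brown scene (194,300) / side (269,332), and red scene (206,232) / side (226,266), which is the look-alike. I choose the brown one in front of the slot.

```bash
python3 - <<'E'
from h import *
np.set_printoptions(precision=3,suppress=True)
a=cam("scene");b=cam("side")
for n,p,q in[("brown",(194,301),(268,333)),("red",(205,235),(226,269)),("blue",(253,207),(251,227)),("redcap",(240,171),(229,201)),("timer",(296,279),(340,270)),("tray",(359,191),(328,191)),("slot",(149,273),(185,347)),("jar",(136,242),(159,301))]:
    print(n,*tri(a,p,b,q))
A=cv2.resize(cv2.imread("pics/scene0.png")[215:325,110:230],(480,440),interpolation=cv2.INTER_CUBIC)
B=cv2.resize(cv2.imread("pics/side0.png")[270:380,125:295],(680,440),interpolation=cv2.INTER_CUBIC)
cv2.imwrite("pics/cA.png",B)
cv2.imwrite("pics/cB.png",A)
E
```

```text
brown [0.423 0.236 0.043] 0.006421187762607915
red [0.557 0.141 0.048] 0.004476975314534417
blue [0.577 0.003 0.041] 0.01031055513711772
redcap [ 0.64  -0.006  0.092] 0.010736469883589861
timer [0.373 0.013 0.007] 0.014404032503819747
tray [ 0.506 -0.275 -0.008] 0.005492902051905789
slot [0.554 0.288 0.005] 0.007125066949512298
jar [0.591 0.285 0.089] 0.0012794153012357847
```

View pics/cA.png

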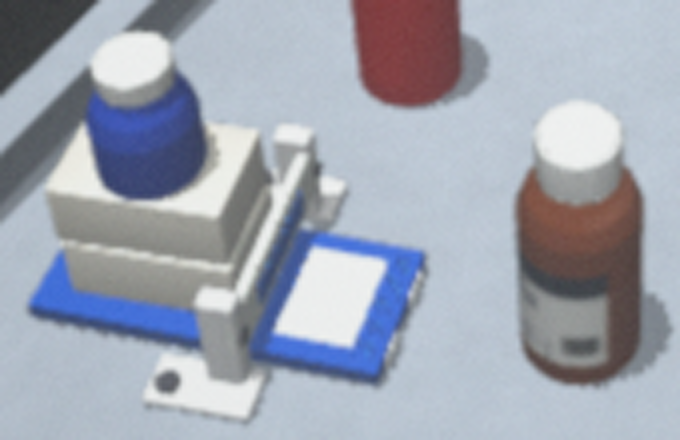

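View pics/cB.png

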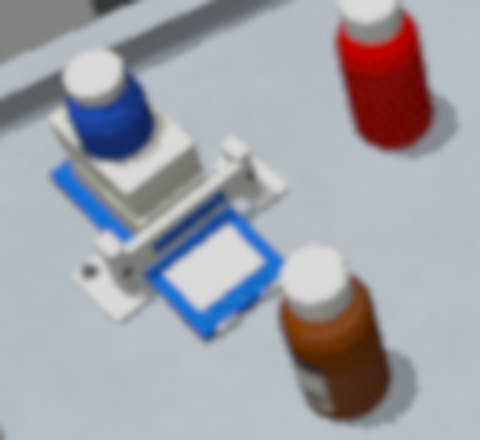

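The crops confirm it: the brown glass bottle stands in front of the mailer's outer end, and the bright red one is the look-alike. In the side picture the mailer's top corners are at (231.8,333.8), (220,363.8) and rear (133,346). In the scene picture they are at (180.8,280.8) and (162,298). The bottle's cap is at side (269.5,301) and scene (188.8,282).

```bash
python3 - <<'E'
from h import *
np.set_printoptions(precision=4,suppress=True)
a=cam("scene");b=cam("side")
for n,p,q in[("fl/fr1",(180.8,280.8),(231.8,333.8)),("f2",(162,298),(220,363.8)),("cap",(188.8,282),(269.5,301))]:
    z=.122 if n=="cap" else .009
    print(n,*tri(a,p,b,q),atz(a,p,z),atz(b,q,z))
print("rear",atz(b,(133,346),.009))
# bottle base centre side
print("base",atz(b,(270,357),.0))
for p in[(204.5,367)]:print(p,atz(b,p,0))
print("post tops side",atz(b,(125+217/4,270+292/4),.05),atz(b,(125+296/4,270+133/4),.05))
print("post tops scene",atz(a,(110+110/4,215+247/4),.05),atz(a,(110+236/4,215+148/4),.05))
o=arm.get_obs();print(Ro.from_quat(o["eef_rot"]).as_matrix())
# tray corners (outer rim) scene
for p in[(290,182),(347,147),(418,200),(362,241)]:print("tray",atz(a,p,.02))
E
```

```text
fl/fr1 [0.4947 0.2363 0.0111] 0.00508354193030733 [0.4989 0.2354 0.009 ] [0.493  0.2363 0.009 ]
f2 [ 0.4861  0.2883 -0.0009] 0.0031567679165962286 [0.482  0.2885 0.009 ] [0.48  0.295 0.009]
cap [0.4216 0.2354 0.1186] 0.0011386746621048402 [0.419  0.2359 0.122 ] [0.4208 0.2378 0.122 ]
rear [0.6256 0.3264 0.009 ]
base [0.4177 0.2442 0.    ]
(204.5, 367) [0.5031 0.3052 0.    ]
post tops side [0.5376 0.3139 0.05  ] [0.556  0.2327 0.05  ]
post tops scene [0.533  0.3142 0.05  ] [0.5548 0.2305 0.05  ]
[[ 0.9156  0.4021  0.    ]
 [ 0.4021 -0.9156  0.    ]
 [ 0.0001 -0.     -1.    ]]
tray [ 0.6054 -0.1255  0.02  ]
tray [ 0.628  -0.3263  0.02  ]
tray [ 0.3836 -0.3615  0.02  ]
tray [ 0.3611 -0.1666  0.02  ]
```

Slot yaw is about 0.24 rad with its middle near (0.5375, 0.271), which matches the mailer standing about 50 mm out. The bottle is at (0.421, 0.236), and I'll put it at about (0.44, 0.09). I go over the tray first and look from there.

```bash
cat >> h.py <<'E'
def to(p,yaw=None):
    "print normalised tool shift to world p, and the turn about tool z for tool-x yaw"
    o=arm.get_obs();R=Ro.from_quat(o["eef_rot"]).as_matrix()
    d=R.T@(np.array(p)-o["tcp_pos"]); r=np.zeros(3)
    if yaw is not None:
        c,s=np.cos(yaw),np.sin(yaw); T=np.array([[c,s,0],[s,-c,0],[0,0,-1.]])
        r=Ro.from_matrix(R.T@T).as_rotvec()/1.5
    print("to",np.round(d/.4,4),np.round(r,4),"dist",np.linalg.norm(d).round(3),"yaw",np.arctan2(R[1,0],R[0,0]).round(4))
E
python3 -m creep '[[0.89,-0.55,-0.19,0,0,0,1],[0.89,-0.55,-0.19,0,0,0,1],[0.89,-0.55,-0.19,0,0,0,1],[0.89,-0.55,-0.19,0,0,0,1],[0.89,-0.55,-0.19,0,0,0,1]]'
python3 -c "
from h import *
to((.5,-.25,.3)); to((.45,.1,.3)); to((.44,-.05,.25))"
```

```text
t: 1.72
tcp_pos: [0.4369, -0.3402, 0.2832]
eef_rot: [0.979, 0.205, 0.0, 0.0]
ft_force: [0.5, -0.2, 1.0]
gripper_width: 1.001
grip_force: 0.0
to [ 0.2352 -0.1431 -0.0421] [0. 0. 0.] dist 0.111 yaw 0.4138
to [ 0.4726 -0.9945 -0.0426] [0. 0. 0.] dist 0.441 yaw 0.4138
to [ 0.2988 -0.6613  0.0826] [0. 0. 0.] dist 0.292 yaw 0.4138
```

```bash
python3 - <<'E'
from h import *
np.set_printoptions(precision=3,suppress=True)
o=arm.get_obs();c=cam("wrist",o)
im=arm.read_camera("wrist");cv2.imwrite("pics/w1.png",im[:,:,::-1])
for n,cc in(("wrist",c),("scene",cam("scene")),("side",cam("side"))):
    if n!="wrist": arm.read_camera(n)
    for r in arm.outline_of(n,"tray")[:1]:
        m=r["region"].astype(np.uint8); ys,xs=np.nonzero(m)
        P=np.array([atz(cc,p,.02)[:2] for p in zip(xs[::7],ys[::7])])
        (cx,cy),(w,h),ang=cv2.minAreaRect(P.astype(np.float32)*1000)
        print(n,r["conf"],m.sum(),xs.min(),xs.max(),ys.min(),ys.max(),cx,cy,w,h,ang)
print(c[0],-c[3].T@c[4],c[3])
E
python3 -m creep '[[0.3,-0.66,0,0,0,0,1],[0.3,-0.66,0,0,0,0,1],[0.3,-0.66,0,0,0,0,1],[0.3,-0.66,0,0,0,0,1],[0.3,-0.66,0,0,0,0,1]]'
python3 -c "
from h import *
to((.425,.16,.24))"
```

```text
wrist 0.83 34417 139 342 0 227 503.33489990234375 -248.5841064453125 278.33111572265625 218.8282470703125 6.530147552490234
scene 0.82 7193 289 418 143 242 502.9916076660156 -247.4993438720703 281.0428466796875 220.36904907226562 7.715310573577881
side 0.89 5609 262 386 160 225 503.828369140625 -239.72702026367188 276.2267761230469 231.9040985107422 7.142177104949951
299.7666751919919 [ 0.499 -0.312  0.442] [[ 0.402 -0.916  0.   ]
 [-0.888 -0.389  0.246]
 [-0.226 -0.099 -0.969]]
t: 2.65
tcp_pos: [0.439, -0.051, 0.2825]
eef_rot: [0.979, 0.205, -0.0, -0.0]
ft_force: [0.3, 0.7, 0.6]
gripper_width: 1.002
grip_force: 0.0
to [ 0.1795 -0.4973  0.1063] [0. 0. 0.] dist 0.216 yaw 0.4128
```

View pics/w1.png

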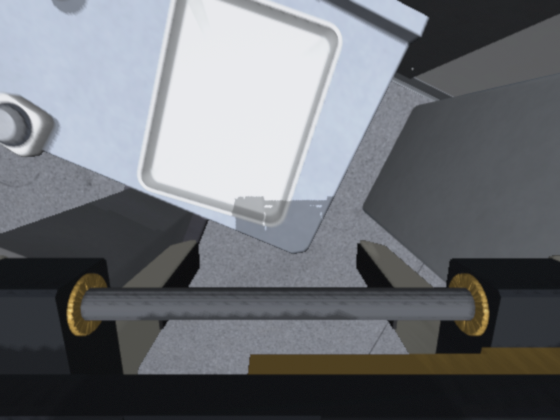

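The wrist picture shows the tray whole, with rim corners near (175,0), (340,40), (290,225) and (140,185), and the timer at (15,125). The tray measures 278 x 219 mm at centre (0.503, -0.248), yaw 7°, which matches the given size. Next, the bottle.

```bash
python3 -m creep '[[0.12,-0.5,0.07,0,0,0,1],[0.12,-0.5,0.07,0,0,0,1],[0.12,-0.5,0.07,0,0,0,1],[0.12,-0.5,0.07,0,0,0,1]]'
python3 - <<'E'
from h import *
np.set_printoptions(precision=4,suppress=True)
o=arm.get_obs();c=cam("wrist",o)
im=arm.read_camera("wrist");cv2.imwrite("pics/w2.png",im[:,:,::-1])
for q in("brown_bottle_mid","mailer_mid"):
  for r in arm.outline_of("wrist",q)[:2]:
    ys,xs=np.nonzero(r["region"]);print(q,r["conf"],len(xs),xs.min(),xs.max(),ys.min(),ys.max())
    if q[0]=="m":
        P=np.array([atz(c,p,.009)[:2] for p in zip(xs,ys)]);print(cv2.minAreaRect(P.astype(np.float32)*1000))
print("pred bottle cap",proj(c,(.421,.236,.122)))
E
```

```text
t: 3.15
tcp_pos: [0.4024, 0.1524, 0.254]
eef_rot: [0.978, 0.207, -0.0, -0.0]
ft_force: [0.8, -1.4, 0.3]
gripper_width: 1.0
grip_force: 0.0
brown_bottle_mid 0.89 1934 188 243 129 174
brown_bottle_mid 0.76 2890 320 383 35 100
mailer_mid 0.8 2613 203 266 0 96
((540.734130859375, 274.03326416015625), (109.88003540039062, 62.737403869628906), 12.523076057434082)
pred bottle cap [205.949  155.2589]
```

View pics/w2.png

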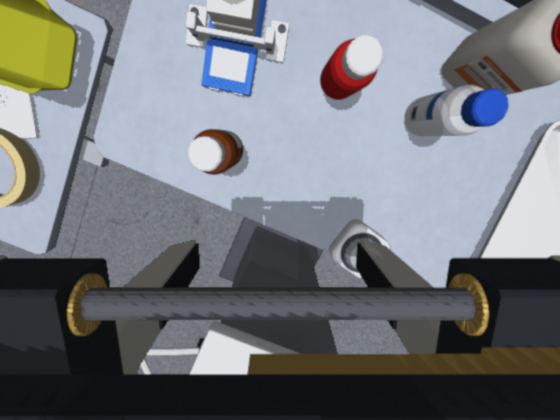

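The wrist picture shows the bottle cap at (208,151), against a predicted (206,155). The mailer's outer end with its label is at (230,65), the bracket at (240,35) and the look-alike red bottle at (350,68). The bottle comes out at about (0.4235, 0.236).

```bash
python3 -c "
from h import *
to((.4235,.236,.16));to((.4235,.236,.064))"
```

```text
to [ 0.1331 -0.1786  0.2353] [0. 0. 0.] dist 0.13 yaw 0.4126
to [ 0.1333 -0.1788  0.4753] [0. 0. 0.] dist 0.21 yaw 0.4126
```

```bash
python3 -m creep '[[0.133,-0.179,0.23,0,0,0,1],[0.133,-0.179,0.23,0,0,0,1],[0.133,-0.179,0.23,0,0,0,1],[0.133,-0.179,0.35,0,0,0,1],[0.133,-0.179,0.475,0,0,0,1]]'
python3 -m creep '[[0,0,0,0,0,0,1],[0,0,0,0,0,0,0.3],[0,0,0,0,0,0,0.3],[0,0,0,0,0,0,0.3],[0,0,0,0,0,0,0.3]]'; python3 -c "
from h import *
to((.4235,.236,.064));to((.44,.09,.11));to((.44,.09,.067))"
```

```text
t: 3.92
tcp_pos: [0.4259, 0.2346, 0.0649]
eef_rot: [0.979, 0.203, 0.002, 0.001]
ft_force: [0.9, -0.5, 0.4]
gripper_width: 1.006
grip_force: 0.0
t: 4.55
tcp_pos: [0.4234, 0.2376, 0.0654]
eef_rot: [0.979, 0.205, 0.001, -0.0]
ft_force: [0.3, 0.0, -0.8]
gripper_width: 0.618
grip_force: 0.0
to [-0.0014  0.0038  0.0034] [0. 0. 0.] dist 0.002 yaw 0.4139
to [-0.1102  0.3546 -0.1118] [0. 0. 0.] dist 0.155 yaw 0.4139
to [-0.1104  0.3546 -0.0043] [0. 0. 0.] dist 0.149 yaw 0.4139
```

```bash
python3 -m creep '[[0,0,0,0,0,0,0.3],[0,0,0,0,0,0,0.3],[0,0,0,0,0,0,0.3],[0,0,0,0,0,0,0.3]]'; python3 -m creep '[[0,0,-0.05,0,0,0,0.3],[0,0,-0.1,0,0,0,0.3],[0,0,-0.1,0,0,0,0.3]]'; python3 -c "
from h import *
to((.44,.09,.11));to((.44,.09,.0665))"
```

```text
t: 5.05
tcp_pos: [0.4232, 0.2377, 0.0648]
eef_rot: [0.979, 0.206, 0.0, -0.0]
ft_force: [-1.0, 0.3, 4.6]
gripper_width: 0.521
grip_force: 30.0
t: 5.42
tcp_pos: [0.4234, 0.2375, 0.1049]
eef_rot: [0.979, 0.205, 0.001, -0.0]
ft_force: [-0.2, -0.6, -1.8]
gripper_width: 0.526
grip_force: 30.0
to [-0.1101  0.3542 -0.013 ] [0. 0. 0.] dist 0.148 yaw 0.4134
to [-0.1103  0.3543  0.0957] [0. 0. 0.] dist 0.153 yaw 0.4134
```

```bash
python3 -m creep '[[-0.04,0.12,0,0,0,0,0.3],[-0.08,0.24,0,0,0,0,0.3],[-0.11,0.354,0,0,0,0,0.3],[-0.11,0.354,0,0,0,0,0.3]]'; python3 -m creep '[[0,0,0.05,0,0,0,0.3],[0,0,0.085,0,0,0,0.3],[0,0,0.097,0,0,0,0.3],[0,0,0.097,0,0,0,0.3],[0,0,0.097,0,0,0,0.3]]';  python3 -m creep '[[0,0,0,0,0,0,0.6],[0,0,0,0,0,0,0.8],[0,0,0,0,0,0,0.8],[0,0,0,0,0,0,0.8]]'
```

```text
t: 5.92
tcp_pos: [0.439, 0.0847, 0.103]
eef_rot: [0.98, 0.201, -0.002, 0.001]
ft_force: [-0.4, 0.6, -1.6]
gripper_width: 0.525
grip_force: 30.0
t: 6.55
tcp_pos: [0.4397, 0.0905, 0.0657]
eef_rot: [0.979, 0.206, 0.0, -0.0]
ft_force: [0.4, 0.3, -2.1]
gripper_width: 0.522
grip_force: 30.0
t: 7.05
tcp_pos: [0.4398, 0.0901, 0.0658]
eef_rot: [0.979, 0.205, 0.0, -0.0]
ft_force: [0.0, 0.4, -0.0]
gripper_width: 0.794
grip_force: 0.0
```

Released. I lift clear, then look at the bottle from the fixed cameras and the mailer from the wrist.

```bash
python3 -m creep '[[0,0,-0.1,0,0,0,0.8],[0,0,-0.25,0,0,0,0.8],[0,0,-0.4,0,0,0,1],[0,0,-0.45,0,0,0,1]]'
python3 -c "
from h import *
to((.46,.255,.2),.225);to((.42,.2,.24),.225)"
```

```text
t: 7.55
tcp_pos: [0.4412, 0.0906, 0.2495]
eef_rot: [0.979, 0.205, 0.004, 0.0]
ft_force: [-0.1, 0.2, -0.7]
gripper_width: 0.964
grip_force: 0.0
to [ 0.2073 -0.3576  0.1245] [ 0.0006 -0.0048  0.1257] dist 0.173 yaw 0.4136
to [ 0.0612 -0.2718  0.0236] [ 0.0006 -0.0048  0.1257] dist 0.112 yaw 0.4136
```

```bash
python3 -m creep '[[0.117,-0.397,0.02,0,0,0.126,1],[0.117,-0.397,0.02,0,0,0.126,1],[0.117,-0.397,0.02,0,0,0.126,1],[0.117,-0.397,0.02,0,0,0.126,1],[0.117,-0.397,0.02,0,0,0.126,1]]'
python3 - <<'E'
from h import *
np.set_printoptions(precision=4,suppress=True)
o=arm.get_obs();c=cam("wrist",o)
im=arm.read_camera("wrist");cv2.imwrite("pics/w3.png",im[:,:,::-1])
for q in("mailer_mid","slot"):
  for r in arm.outline_of("wrist",q)[:2] if q[0]=="m" else arm.recognise("wrist",q)[:1]:
    if q[0]=="s":
        p=np.array(r["centre"])[::-1]*[560,420];print(p,atz(c,p,0));continue
    m=r["region"];ys,xs=np.nonzero(m);print(r["conf"],len(xs),xs.min(),xs.max(),ys.min(),ys.max())
    P=np.array([atz(c,p,.009)[:2] for p in zip(xs,ys)]);print(cv2.minAreaRect(P.astype(np.float32)*1000))
    # blue outside part: front 40 mm
    u=np.array([np.cos(.23),np.sin(.23)]);v=np.array([-u[1],u[0]]);s=P@u;k=s<s.min()+.035
    print("front s",s.min(),(P[k]@v).min(),(P[k]@v).max()); w=(P[k]@v);mid=(w.min()+w.max())/2
    print("front mid",s.min()*u+mid*v)
arm.read_camera("side")
for r in arm.recognise("side","brown_bottle_mid"):print(r["conf"],np.array(r["centre"])[::-1]*[560,420])
print(proj(cam("side"),(.44,.09,.061)))
to((.5,.265,.1),.23)
E
```

```text
t: 8.18
tcp_pos: [0.4187, 0.2532, 0.2374]
eef_rot: [0.994, 0.112, -0.0, 0.001]
ft_force: [-0.0, 0.2, 0.7]
gripper_width: 1.001
grip_force: 0.0
0.78 2884 256 308 0 134
((560.1611938476562, 280.03338623046875), (146.12193298339844, 63.05201721191406), 12.815468788146973)
front s 0.5360021044931149 0.11418288058993517 0.17625945132875198
front mid [0.4888 0.2636]
[284.2    78.498] [0.5536 0.2758 0.    ]
0.96 [225.512 265.818]
0.7 [184.912 346.5  ]
0.57 [298.704 268.59 ]
[296.3936 266.4908]
to [0.2038 0.0146 0.3445] [ 0.0004 -0.0001 -0.0053] dist 0.16 yaw 0.2221
```

View pics/w3.png

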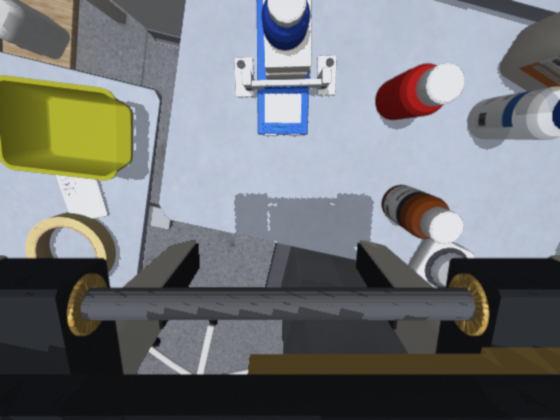

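The wrist picture shows the brown bottle upright at (425,215) by the timer, 0.16 m clear of the way out. The mailer's end edge is at (258–308,134), the bracket at (285,80) with its feet outside the mailer, and the stack intact. The mailer's front middle is at (0.489, 0.263), yaw 0.224.

```bash
python3 - <<'E'
from h import *
np.set_printoptions(precision=4,suppress=True)
o=arm.get_obs();c=cam("wrist",o);g=cv2.imread("pics/w3.png",0).astype(float)
def dot(x0,x1,y0,y1):
    w=np.clip(190-g[y0:y1,x0:x1],0,None)**2;Y,X=np.mgrid[y0:y1,x0:x1];return (w*X).sum()/w.sum(),(w*Y).sum()/w.sum()
def p(r): print(r,atz(c,r,.003)); return atz(c,r,.003)
a=p(dot(236,245,58,68));b=p(dot(328,337,57,67));d=a-b
print("dist",np.linalg.norm(d),"yaw",np.arctan2(-d[0],d[1]),"mid",(a+b)/2)
to((.4985,.2655,.09),.225)
E
```

```text
(np.float64(240.5949926936191), np.float64(63.87308050935913)) [0.5582 0.3301 0.003 ]
(np.float64(329.9873981389305), np.float64(61.92517272418377)) [0.5839 0.2259 0.003 ]
dist 0.10734597857717192 yaw 0.24157679764222667 mid [0.571 0.278 0.003]
to [0.2004 0.0126 0.3695] [ 0.0004 -0.0001 -0.0019] dist 0.168 yaw 0.2221
```

```bash
python3 -m creep '[[0.1,0.006,0.1,0,0,-0.002,1],[0.2,0.0126,0.2,0,0,-0.002,1],[0.2,0.0126,0.3,0,0,-0.002,1],[0.2,0.0126,0.37,0,0,-0.002,1],[0.2,0.0126,0.37,0,0,-0.002,1]]'
python3 -c "
from h import *
to((.4985,.2655,.0105),.225)"
```

```text
t: 9.05
tcp_pos: [0.4967, 0.2655, 0.0878]
eef_rot: [0.994, 0.113, -0.002, 0.001]
ft_force: [0.4, 0.1, 0.1]
gripper_width: 0.998
grip_force: 0.0
to [0.0053 0.0006 0.1932] [0.0012 0.0033 0.0011] dist 0.077 yaw 0.2266
```

```bash
python3 -m creep '[[0.002,0,0.07,0,0,0,1],[0.002,0,0.14,0,0,0,1],[0.002,0,0.175,0,0,0,1],[0.002,0,0.19,0,0,0,1],[0.002,0,0.19,0,0,0,1]]'
python3 - <<'E'
from h import *
o=arm.get_obs();print(o["tcp_pos"],o["ft_force"])
im=arm.read_camera("side");cv2.imwrite("pics/s4.png",cv2.resize(im[260:390,120:310,::-1],(760,520),interpolation=cv2.INTER_CUBIC))
E
```

```text
t: 9.68
tcp_pos: [0.4991, 0.2676, 0.0144]
eef_rot: [0.994, 0.114, 0.001, -0.0]
ft_force: [-0.3, 0.8, 0.8]
gripper_width: 1.0
grip_force: 0.0
[0.49905224 0.26762465 0.01440734] [-0.27561149  0.81530811  0.79046724]
```

View pics/s4.png

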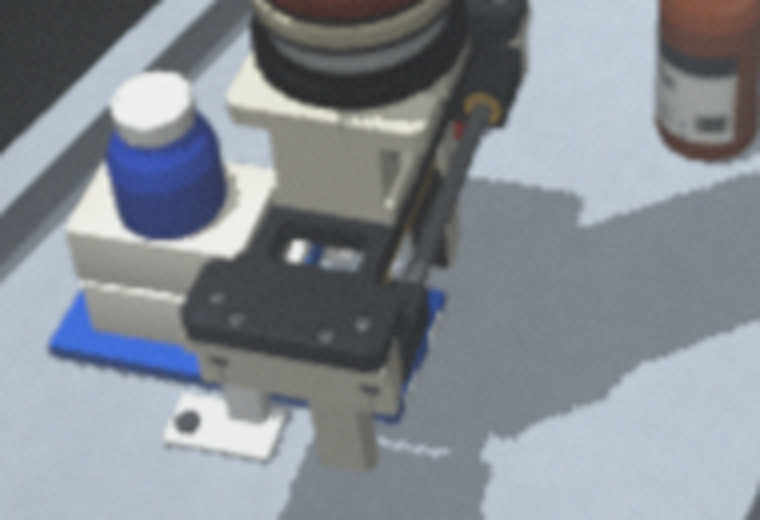

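The side crop shows the open fingers either side of the mailer's end (near finger tip at (345,460)). The body is clear of the bracket and of the jar and cartons. I lower a little more and check.

```bash
python3 -m creep '[[0,0,0.008,0,0,0,1],[0,0,0.008,0,0,0,1]]'; python3 -c "
from h import *
to((.4985,.2655,.0105),.225)"
```

```text
t: 9.98
tcp_pos: [0.4986, 0.2675, 0.0108]
eef_rot: [0.994, 0.114, 0.0, -0.0]
ft_force: [0.1, -0.1, -0.4]
gripper_width: 0.999
grip_force: 0.0
to [-0.0014  0.0047  0.0007] [-0.0001 -0.0003  0.0019] dist 0.002 yaw 0.2279
```

```bash
python3 -m creep '[[-0.0014,0.0045,0,0,0,0,1],[-0.0014,0.0045,0,0,0,0,0.75],[-0.0014,0.0045,0,0,0,0,0.75],[-0.0014,0.0045,0,0,0,0,0.75],[-0.0014,0.0045,0,0,0,0,0.7]]';  python3 -m creep '[[0,0,0,0,0,0,0.55],[0,0,0,0,0,0,0.55],[0,0,0,0,0,0,0.55],[0,0,0,0,0,0,0.55],[0,0,0,0,0,0,0.55]]'
```

```text
t: 10.6
tcp_pos: [0.4984, 0.2656, 0.0105]
eef_rot: [0.994, 0.114, -0.0, -0.0]
ft_force: [-0.9, 0.6, 0.3]
gripper_width: 0.713
grip_force: 0.0
t: 11.22
tcp_pos: [0.4983, 0.2654, 0.0105]
eef_rot: [0.994, 0.114, -0.0, 0.0]
ft_force: [-0.6, 0.2, -0.1]
gripper_width: 0.663
grip_force: 30.0
```

Gripped at 61.7 mm wide. Now the slow, straight draw.

```bash
for i in 1 2; do python3 -m creep '[[-0.003,0,0,0,0,0,0.55],[-0.006,0,0,0,0,0,0.55],[-0.009,0,0,0,0,0,0.55],[-0.012,0,0,0,0,0,0.55],[-0.015,0,0,0,0,0,0.55]]' | grep -E 'tcp|ft_|width'; done
for i in 1 2; do python3 -m creep '[[-0.004,0,0,0,0,0,0.55],[-0.008,0,0,0,0,0,0.55],[-0.012,0,0,0,0,0,0.55],[-0.016,0,0,0,0,0,0.55],[-0.02,0,0,0,0,0,0.55]]' | grep -E 'tcp|ft_|width'; done
python3 - <<'E'
from h import *
im=arm.read_camera("side");cv2.imwrite("pics/s5.png",cv2.resize(im[260:390,120:310,::-1],(760,520),interpolation=cv2.INTER_CUBIC))
E
```

```text
tcp_pos: [0.4929, 0.2643, 0.0106]
ft_force: [1.7, 0.0, -1.7]
gripper_width: 0.664
tcp_pos: [0.4867, 0.2628, 0.0106]
ft_force: [2.3, 0.1, -1.5]
gripper_width: 0.662
tcp_pos: [0.4789, 0.261, 0.0106]
ft_force: [2.9, 1.0, -1.0]
gripper_width: 0.659
tcp_pos: [0.4711, 0.2592, 0.0106]
ft_force: [2.9, 0.6, -0.9]
gripper_width: 0.662
```

View pics/s5.png

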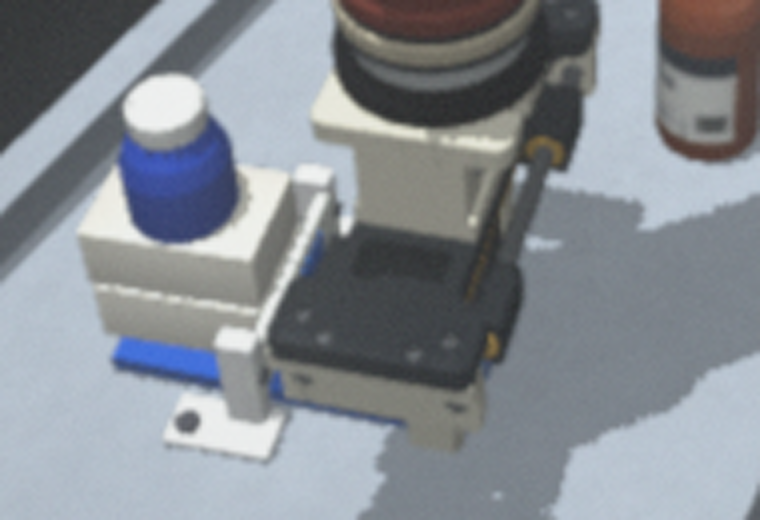

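The side crop shows the mailer sliding out (its rear now at about (115,355)). Both cartons and the jar are upright against the bar and the pull is about 3 N. I continue.

```bash
for i in 1 2 3 4 5 6 7 8; do python3 -m creep '[[-0.004,0,0,0,0,0,0.55],[-0.008,0,0,0,0,0,0.55],[-0.012,0,0,0,0,0,0.55],[-0.016,0,0,0,0,0,0.55],[-0.02,0,0,0,0,0,0.55]]' | grep -E 'tcp|ft_|width'|tr '\n' ' ';echo; done
python3 - <<'E'
from h import *
im=arm.read_camera("side");cv2.imwrite("pics/s6.png",cv2.resize(im[260:390,120:310,::-1],(760,520),interpolation=cv2.INTER_CUBIC))
E
```

```text
tcp_pos: [0.4631, 0.2573, 0.0106] ft_force: [2.2, 1.1, -0.4] gripper_width: 0.663 
tcp_pos: [0.4554, 0.2555, 0.0105] ft_force: [1.4, 0.5, -0.5] gripper_width: 0.665 
tcp_pos: [0.4478, 0.2538, 0.0106] ft_force: [2.3, 0.4, -0.7] gripper_width: 0.659 
tcp_pos: [0.4392, 0.2518, 0.0105] ft_force: [0.7, 0.6, 1.1] gripper_width: 0.665 
tcp_pos: [0.4319, 0.25, 0.0105] ft_force: [1.9, 1.5, 0.1] gripper_width: 0.659 
tcp_pos: [0.4241, 0.2482, 0.0105] ft_force: [-0.2, -0.5, -0.6] gripper_width: 0.661 
tcp_pos: [0.4164, 0.2465, 0.0105] ft_force: [0.1, 0.1, -0.8] gripper_width: 0.661 
tcp_pos: [0.4086, 0.2447, 0.0105] ft_force: [0.9, 0.0, 0.1] gripper_width: 0.666
```

View pics/s6.png

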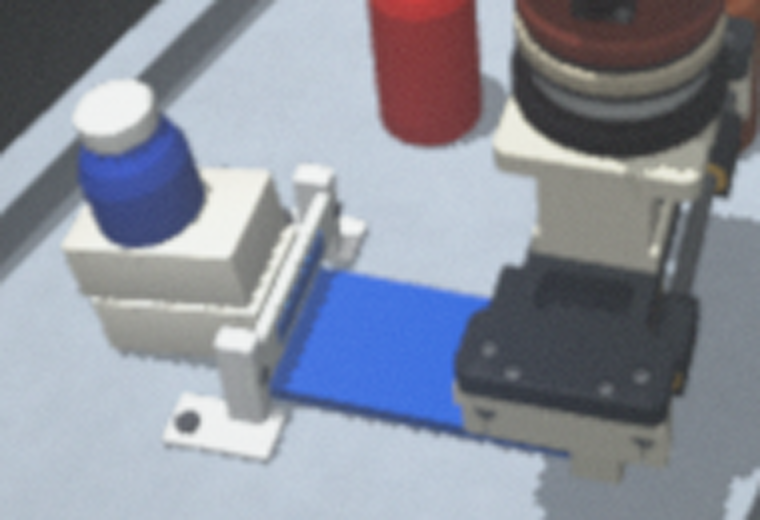

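The side crop shows the mailer nearly out, with the stack rocked slightly back behind the bracket as expected. About 24 mm are left, again slowly.

```bash
for i in 1 2 3; do python3 -m creep '[[-0.004,0,0,0,0,0,0.55],[-0.008,0,0,0,0,0,0.55],[-0.012,0,0,0,0,0,0.55],[-0.016,0,0,0,0,0,0.55],[-0.02,0,0,0,0,0,0.55]]' | grep -E 'tcp|ft_|width'|tr '\n' ' ';echo; done
python3 - <<'E'
from h import *
np.set_printoptions(precision=4,suppress=True)
for n in("side","scene"):
    im=arm.read_camera(n);cv2.imwrite(f"pics/{n}7.png",im[:,:,::-1])
    for q in("mailer_mid","jar_mid","carton_high_mid","carton_low_mid"):
        for r in arm.outline_of(n,q)[:1]:
            ys,xs=np.nonzero(r["region"])
            print(n,q,round(r["conf"],2),np.array(r["centre"])[::-1]*[560,420],xs.min(),xs.max(),ys.min(),ys.max())
            if q[0]=="m":
                P=np.array([atz(cam(n),p,.009)[:2] for p in zip(xs,ys)]);print(cv2.minAreaRect(P.astype(np.float32)*1000))
                u=np.array([np.cos(.24),np.sin(.24)]);print("rear in slot x",((P-[.5375,.271])@u).max())
to((.38,.22,.2))
E
```

```text
tcp_pos: [0.4008, 0.2429, 0.0105] ft_force: [0.9, 0.4, -1.4] gripper_width: 0.661 
tcp_pos: [0.3931, 0.2411, 0.0105] ft_force: [-0.1, 1.1, -0.5] gripper_width: 0.659 
tcp_pos: [0.3853, 0.2393, 0.0105] ft_force: [0.3, -0.6, -0.3] gripper_width: 0.664 
side jar_mid 0.66 [160.104 301.602] 146 175 282 324
side carton_low_mid 0.92 [158.48  343.098] 144 179 335 350
scene mailer_mid 0.69 [194.6   311.682] 153 215 283 333
((446.8189697265625, 254.01556396484375), (151.94329833984375, 57.4244384765625), 13.224613189697266)
rear in slot x -0.016026523263336916
scene jar_mid 0.84 [136.976 245.112] 126 146 230 256
scene carton_high_mid 0.53 [143.192 258.3  ] 124 153 247 271
scene carton_low_mid 0.6 [137.2  266.28] 130 143 260 273
to [-0.024   0.0439 -0.4737] [0. 0. 0.] dist 0.191 yaw 0.2278
```

Out: the rear end is 8–16 mm in front of the bracket and the stack is still piled. I regrip at the mailer's middle so it carries level.

```bash
python3 -m creep '[[0,0,0,0,0,0,0.8],[0,0,0,0,0,0,1],[0,0,0,0,0,0,1],[0,0,0,0,0,0,1],[0,0,0,0,0,0,1]]'|grep -E 'tcp|ft_|width'; python3 -m creep '[[0.04,0,0,0,0,0,1],[0.08,0,0,0,0,0,1],[0.12,0,0,0,0,0,1],[0.16,0,0,0,0,0,1],[0.16,0,0,0,0,0,0.8]]'|grep -E 'tcp|ft_|width'; python3 -m creep '[[0,0,0,0,0,0,0.55],[0,0,0,0,0,0,0.55],[0,0,0,0,0,0,0.55],[0,0,0,0,0,0,0.55],[0,0,0,0,0,0,0.55]]'; python3 -m creep '[[0,0,0,0,0,0,0.55],[0,0,-0.02,0,0,0,0.55],[0,0,-0.05,0,0,0,0.55],[0,0,-0.08,0,0,0,0.55],[0,0,-0.1,0,0,0,0.55]]'
python3 - <<'E'
from h import *
np.set_printoptions(precision=4,suppress=True)
to((.44,.245,.25),.122);to((.503,-.248,.25),.122)
for n in("side","scene"):
    im=arm.read_camera(n)
    cv2.imwrite(f"pics/{n}8.png",im[:,:,::-1])
E
```

```text
tcp_pos: [0.3854, 0.2393, 0.0105]
ft_force: [-0.6, 0.5, -0.1]
gripper_width: 1.003
tcp_pos: [0.4488, 0.2538, 0.0105]
ft_force: [-0.8, -0.5, 0.2]
gripper_width: 0.937
t: 23.08
tcp_pos: [0.4473, 0.2537, 0.0105]
eef_rot: [0.994, 0.114, -0.0, 0.0]
ft_force: [-1.0, -0.5, 0.3]
gripper_width: 0.662
grip_force: 30.0
t: 23.7
tcp_pos: [0.4482, 0.254, 0.0518]
eef_rot: [0.994, 0.114, 0.001, -0.0]
ft_force: [0.8, -0.0, -0.9]
gripper_width: 0.662
grip_force: 30.0
to [-0.0243  0.017  -0.4956] [-0.0005 -0.001   0.0705] dist 0.199 yaw 0.2278
to [-0.1492  1.2533 -0.4965] [-0.0005 -0.001   0.0705] dist 0.543 yaw 0.2278
```

```bash
python3 -m creep '[[0,0,-0.08,0,0,0,0.55],[0,0,-0.16,0,0,0.01,0.55],[0,0,-0.24,0,0,0.03,0.55],[0,0,-0.32,0,0,0.05,0.55],[0,0,-0.38,0,0,0.07,0.55]]' | grep -E 'tcp|ft_|width'
python3 -c "
from h import *
to((.503,-.248,.2),.122)"
```

```text
tcp_pos: [0.4477, 0.2537, 0.2037]
ft_force: [0.3, 0.7, -1.1]
gripper_width: 0.661
to [-0.0152  1.2618  0.0088] [-0.0002 -0.0004 -0.0001] dist 0.505 yaw 0.1219
```

```bash
python3 -m creep '[[0,0.06,0,0,0,0,0.55],[0,0.16,0,0,0,0,0.55],[0,0.27,0,0,0,0,0.55],[0,0.38,0,0,0,0,0.55],[0,0.49,0,0,0,0,0.55]]' | grep -E 'tcp|ft_|width';python3 -m creep '[[0,0.11,0,0,0,0,0.55],[0,0.22,0,0,0,0,0.55],[0,0.33,0,0,0,0,0.55],[0,0.44,0,0,0,0,0.55],[0,0.54,0,0,0,0,0.55]]' | grep -E 'tcp|ft_|width'
python3 -c "
from h import *
to((.503,-.248,.2),.122)"
```

```text
tcp_pos: [0.4714, 0.0578, 0.2023]
ft_force: [0.6, 0.4, -0.6]
gripper_width: 0.661
tcp_pos: [0.4978, -0.1568, 0.2021]
ft_force: [0.7, -0.1, -1.0]
gripper_width: 0.66
to [-0.0148  0.2279  0.0053] [-0.0001  0.0006  0.0001] dist 0.091 yaw 0.1222
```

```bash
python3 -m creep '[[-0.007,0.1,0,0,0,0,0.55],[-0.0148,0.2,0,0,0,0,0.55],[-0.0148,0.228,0.08,0,0,0,0.55],[-0.0148,0.228,0.18,0,0,0,0.55],[-0.0148,0.228,0.28,0,0,0,0.55]]' | grep -E 'tcp|ft_|width'
python3 -m creep '[[0,0,0.06,0,0,0,0.55],[0,0,0.11,0,0,0,0.55],[0,0,0.14,0,0,0,0.55],[0,0,0.15,0,0,0,0.55],[0,0,0.15,0,0,0,0.55]]' | grep -E 'tcp|ft_|width'
python3 -c "
from h import *
to((.503,-.248,.0165),.122)"
```

```text
tcp_pos: [0.5032, -0.2466, 0.0892]
ft_force: [-0.7, 0.7, -1.5]
gripper_width: 0.66
tcp_pos: [0.5037, -0.2464, 0.0307]
ft_force: [-0.1, 0.2, -1.1]
gripper_width: 0.663
to [-0.0024  0.0037  0.0356] [ 0.0001 -0.0003  0.0006] dist 0.014 yaw 0.1229
```

```bash
python3 -m creep '[[0,0,0.01,0,0,0,0.55],[0,0,0.02,0,0,0,0.55],[0,0,0.028,0,0,0,0.55],[0,0,0.034,0,0,0,0.55],[0,0,0.034,0,0,0,0.55]]' | grep -E 'tcp|ft_|width'
python3 -m creep '[[0,0,0.002,0,0,0,0.55],[0,0,0.003,0,0,0,0.55],[0,0,0.003,0,0,0,0.55]]' | grep -E 'tcp|ft_|width'
```

```text
tcp_pos: [0.5034, -0.2463, 0.0167]
ft_force: [-0.1, 0.8, -1.0]
gripper_width: 0.662
tcp_pos: [0.5035, -0.2464, 0.0157]
ft_force: [-0.1, -0.5, -0.6]
gripper_width: 0.661
```

```bash
python3 -m creep '[[0,0,0.003,0,0,0,0.55],[0,0,0.003,0,0,0,0.55]]' | grep -E 'tcp|ft_|width'
python3 -m creep '[[0,0,0.003,0,0,0,0.55],[0,0,0.003,0,0,0,0.55]]' | grep -E 'tcp|ft_|width'
python3 -m creep '[[0,0,0,0,0,0,0.75],[0,0,0,0,0,0,0.9],[0,0,0,0,0,0,0.9],[0,0,0,0,0,0,0.9]]' | grep -E 'tcp|ft_|width'
python3 -m creep '[[0,0,-0.05,0,0,0,0.9],[0,0,-0.15,0,0,0,0.9],[0,0,-0.3,0,0,0,0.9],[-0.1,0,-0.45,0,0,0,0.9],[-0.2,0,-0.55,0,0,0,0.9]]' | grep -E 't: |tcp|ft_|width'
python3 - <<'E'
from h import *
np.set_printoptions(precision=4,suppress=True)
A=arm.read_camera("scene")[:,:,::-1];B=arm.read_camera("side")[:,:,::-1]
f=lambda i,x,y:cv2.resize(i[y:y+130,x:x+190],(390,267),interpolation=cv2.INTER_CUBIC)
cv2.imwrite("pics/fin.png",np.vstack([np.hstack([f(A,100,205),f(B,110,265)]),np.hstack([f(A,250,130),f(B,230,140)])]))
c=cam("scene")
for r in arm.outline_of("scene","mailer_mid")[:3]:
    ys,xs=np.nonzero(r["region"]);P=np.array([atz(c,p,.013)[:2] for p in zip(xs,ys)]);print(r["conf"],cv2.minAreaRect(P.astype(np.float32)*1000))
E
```

```text
tcp_pos: [0.5035, -0.2464, 0.0144]
ft_force: [-0.3, -0.3, -0.9]
gripper_width: 0.664
tcp_pos: [0.5036, -0.2464, 0.0137]
ft_force: [-0.6, 0.5, 3.4]
gripper_width: 0.657
tcp_pos: [0.5035, -0.2463, 0.0132]
ft_force: [-0.6, 0.7, 0.0]
gripper_width: 0.895
t: 29.55
tcp_pos: [0.4265, -0.2559, 0.2327]
eef_rot: [0.998, 0.062, 0.001, 0.001]
ft_force: [-0.9, -2.1, -0.9]
gripper_width: 0.903
0.59 ((502.1079406738281, -242.596923828125), (154.8542022705078, 68.04186248779297), 5.14031457901001)
```

View pics/fin.png

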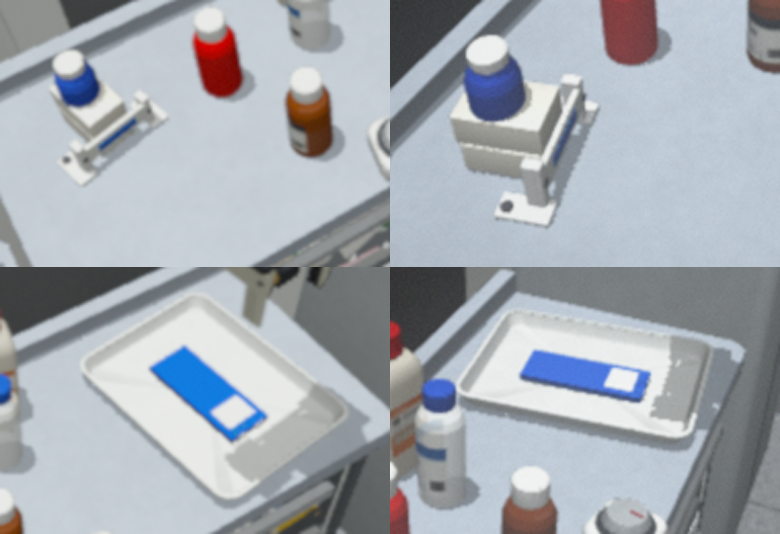

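The final mosaic shows the stack upright and level behind the bracket (jar at (78,80) in the scene crop). The brown bottle is upright at (310,110), and the mailer lies flat in the middle of the tray at (208,392) with the gripper clear.

```bash
python3 -c "
from bench import arm
print(arm.hand_in())"
```

```text
the job is handed in; nothing more can be done
None
```

The job is done and handed in at about 30 s of the 70 s: the brown bottle stands upright about 0.16 m to the side of the way out, the mailer lies flat inside the tray, and both cartons and the jar are upright behind the bracket. The hand-in returned no verdict.

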